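# Spread the nuts in the lift tray and hold it raised on its cam lever

### The arm

A 6-joint arm with a two-finger parallel gripper is mounted at the origin on a cart in front of the work surface, level with it; the furniture and walls round the work are solid. World frame = base frame: x ahead of the robot, y to its left, z up, the work surface at z = 0. Lengths are in m, angles in rad, forces in N, time in s.
With the tool pointing down it reaches from about 0.35 to 0.725 m from the base axis. Payload 6 kg.
Tool frame: the origin (TCP) lies at the very end of the fingers, on their centre line; the grasp point (between the pads) lies 19 mm behind it; x points along the fingers, y is the direction in which the jaws open and shut, and the axes are right-handed (so a half turn about x gives the same grasp; the last joint's range is limited). The gripper opens to 85 mm and grips with 20 to 120 N. Pads are 22 mm wide; open, the fingers measure 114 mm over their backs; the gripper's body (76 mm by 85 mm) begins 54 mm behind the grasp point. The pads swing forward as they close: fully open they stand 13 mm farther back than shut.
Start: joints at [1.562, 0.04, 0.085, 0, -1.615, -0.334], TCP at [0.202, 0.565, 0.204] pointing down, gripper open.
Joint ranges: [-2.56, 2.56], [-1.29, 2.01], [-1.08, 1.49], [-3.29, 1.98], [-2.81, -0.18], [-2.99, 2.99]. Speed limits (rad/s): [2.57, 2.57, 3.01, 3.14, 3.14, 3.14].

### API

Orientations are given as a rotation vector (axis times angle).
In Python, from cell import arm, jaws, kin, imaging gives the robot as it stands. Calls block until the motion is done:
- arm.move_to(position, orientation): joint-space move of the TCP to a pose.
- arm.line_to(position, speed=0.15, frame=None, force_limit=None): straight line of the TCP; frame=None keeps the orientation; speed is the mean speed in m/s. With force_limit (N) it stops when the force on the tool has changed by that much, and returns True; else False.
- arm.movej(angles): joint-space move.
- jaws.ungrasp() and jaws.grab(): open the fingers fully, or close them until they stop; the grip force is fixed at half the most.
- arm.dwell(seconds).
- kin.solve_ik(position, orientation): joint angles nearest the present ones, or None.
- arm.get_obs(): the state.
- imaging.camera(name): name is "side" or "top" or "wrist"; returns the picture (420x560x3 uint8, red, green, blue); there is no depth.
- imaging.camera_model(name): a dict with "fx", "fy", "cx", "cy" (pixels), "pose" (4x4, takes a point from camera to world coordinates); the wrist camera has in their place "hand_eye" (4x4, takes a point from camera to tool coordinates, whose origin is the TCP and whose axes are the tool frame's). Camera axes: x right, y up, looking along -z (the intrinsics and any distortion apply to the point x, -y, -z); pixel columns grow to the right and rows downward; lengths in m; the calibration is good to about 2 mm. A picture is of the moment at which its call begins: read the wrist's pose just before it. camera_model takes no time and is no camera call.
A pose or a line that the arm cannot do raises arm.PlanningError and nothing moves.
- arm.job_done(): hands the job in, once; it reports no verdict.
The state is a dict: "time_s": time; "joint_pos": joint angles; "joint_vel": joint speeds; "joint_efforts": joint torques, N m; "eef_pos": TCP position; "tool_rot": TCP orientation; "wrist_force": force on the tool from outside, world axes, zero at the start; "moment": the same for the moment, N m; "finger_gap": finger opening in m.
Only numpy, scipy, OpenCV 4.12 (cv2) and the standard library are available. Lean on these libraries where they do the work, as an engineer would, in place of code of your own. Each camera call takes 0.05 s, during which the arm holds its last target.

### The job

Four hex nuts lie heaped in the shallow lift tray on the bench: spread them out so that each one lies flat on the tray floor by itself, with a clear gap of about 15 mm or more to the next, while the lever still rests. Then swing the cam lever on the tray's left side up and over to the point where the tray floor stands at its highest, for inspection, and finish while still holding the lever there: it springs back when let go, and the floor sinks again if it is swung too far. Leave the other things on the bench where they lie.

Things in the scene. Friction and masses are not known exactly. Their poses are not given: they have to be found in the camera images.
- lift_tray: fixed grey steel tray frame, 214 x 184 mm at its base, walls 6 mm thick with their tops 60 mm above the bench, inside 190 mm (its x) by 160 mm (its y). Origin: centre of its underside, on the bench; x points away from the robot (turned by the tray's yaw), y to the left, where the lever is, z up. A small steel follower bracket on the floor plate stands at the inner side of the left wall (x -55 to -25, y from +72 mm, up to 17 mm above the floor)
- floor_centre (a point): centre of the upper face of the dark steel floor plate that the nuts lie on; axes as the tray's. It is 50 mm above the bench with the lever at rest (10 mm below the wall tops) and rises 18 mm at the cam's highest point
- lift_floor (a joint): rise of the floor plate in m: 0 at rest, 0.018 at the highest point of the cam. It follows the lever: about 0.012 x (cos(lever - 2.09) + 0.5)
- cam_lever (a joint): angle of the cam lever in rad: 0 at rest (leaning towards the robot, 30 degrees above level), growing as it swings up and over away from the robot; 1.05 is upright; the floor is highest at 2.09 (leaning away from the robot, 30 degrees above level) and sinks beyond; stop at 2.9. A spring pulls it back to 0 from everywhere, about 0.2 N m at rest and 0.45 N m at 2.09 (2.5 to 6 N at the handle)
- cam_axis (a point): point on the lever's level turning axis (which runs along the tray's y) in the middle plane of the handle: 40 mm towards the robot and 153 mm to the left of the tray's origin, 45 mm above the bench
- lever_grip (a point): middle of the lever's handle, a black round bar of 16 mm diameter that lies along the tray's y and is 54 mm long between its rounded ends (70 mm over all), standing out to the left of the steel lever arm; 85 mm from cam_axis. The lever arm (12 mm thick) and its eye end 34 mm to the right of this point. 88 mm above the bench at rest, 130 mm when upright. It turns with the lever, so its height and place are told by this point but its own rotation grows with the angle
- nut_a: hex nut, 19 mm across flats, 22 mm over corners, 10 mm high, 30 g; lies flat in the heap's lowest layer, near the middle of the tray, with nut_d on it. Origin: centre of its underside; flat sides face its +x and -x, corners point along its y
- nut_b: hex nut, 19 x 22 x 10 mm, 30 g, axes as nut_a; lies on the floor beside nut_a, about 26 mm along nut_a's +x, turned at most 0.15 rad to it
- nut_c: hex nut, 21 x 24 x 10 mm, 30 g, axes as nut_a; lies on the floor beside nut_a, about 28 mm along nut_a's +y, turned at most 0.15 rad to it
- nut_d: hex nut, 21 x 24 x 10 mm, 30 g, axes as nut_a; lies on top of nut_a, turned at most 0.2 rad to it
- washer_pile: small pile of steel washers, 32 mm across, 10 mm high, loose on the bench behind the tray's left side; bystander, origin at the centre of its underside
- long_bolt: steel hex bolt lying on the bench behind the tray, 26 x 65 x 23 mm; bystander, origin at the centre of its underside
- loose_oring: black rubber ring, 66 mm across, 8 mm thick, lying on the bench to the left; bystander, origin at the centre of its underside
- pen: marker pen, 135 mm long, 16 mm thick, lying on the bench to the left; bystander, origin at the centre of its underside

How it is judged:
By the outcome, as a careful person would: the job done as asked, in the order asked, and still so for the second after the job is handed in, while the arm keeps its last pose, push and grip.
It also fails if it takes over 64 s, if anything falls off the work surface, if the arm or the gripper's body presses on something with over 40 N, if the wrist force passes 120 N, or if a joint passes its speed limit or range.

## Working session

There is one attempt and no reset: what is moved stays moved. The work goes in short steps, each a Python script; the robot and the scene stay as the last script left them, time stands still between calls to the robot, and variables do not carry over. Pictures are saved under pics/ and viewed, and the job is handed in when it is done.

```bash
ls; mkdir -p pics; python3 - <<'E'
from cell import arm,jaws,kin,imaging
import cv2
o=arm.get_obs();print(o)
for n in ["side","top","wrist"]:
    cv2.imwrite(f"pics/a_{n}.png",imaging.camera(n)[:,:,::-1]); print(n,imaging.camera_model(n))
E
```

```text
pics
{'time_s': 0.0, 'joint_pos': array([ 1.56169527e+00,  4.08174327e-02,  8.38358409e-02, -5.00435608e-04,
       -1.61550296e+00, -3.33685088e-01]), 'joint_vel': array([-0.00247479, -0.00064183,  0.00038238, -0.00094541,  0.00011843,
        0.00017054]), 'joint_efforts': array([-3.82943126e-04, -3.68209398e+01,  3.47422171e+01,  6.93269938e+00,
       -5.38303939e-03, -1.05038163e-05]), 'eef_pos': array([0.20146118, 0.56477063, 0.20288229]), 'tool_rot': array([-2.03578616,  0.354198  ,  2.03624198]), 'wrist_force': array([-0.62925329, -0.0209265 , -0.53141209]), 'moment': array([-0.02850592,  0.05808908,  0.02404277]), 'finger_gap': 0.08538495946464146}
side {'fx': 510.0552966591188, 'fy': 510.0552966591188, 'cx': 280.5862530257647, 'cy': 205.61189762420892, 'pose': array([[ 0.98377695,  0.11060572, -0.14124195,  0.43185234],
       [-0.17936723,  0.59235359, -0.78545822, -0.31845121],
       [-0.00321099,  0.79804987,  0.60258285,  0.59486954],
       [ 0.        ,  0.        ,  0.        ,  1.        ]])}
top {'fx': 404.16264555083217, 'fy': 404.16264555083217, 'cx': 284.4390543238152, 'cy': 207.87687319408974, 'pose': array([[ 0.02764853,  0.99111528, -0.13010019,  0.43567199],
       [-0.99953887,  0.0290457 ,  0.00885356,  0.3496809 ],
       [ 0.01255375,  0.12979541,  0.99146132,  0.91703361],
       [ 0.        ,  0.        ,  0.        ,  1.        ]])}
wrist {'fx': 311.3887316983095, 'fy': 311.3887316983095, 'cx': 276.82864017780776, 'cy': 202.50155947881416, 'hand_eye': array([[ 5.96341929e-05,  2.83064167e-01, -9.59100972e-01,
        -1.69819868e-01],
       [ 9.99999531e-01, -9.43635395e-04, -2.16322586e-04,
         2.79580696e-04],
       [-9.66274797e-04, -9.59100509e-01, -2.83064091e-01,
        -7.14335054e-02],
       [ 0.00000000e+00,  0.00000000e+00,  0.00000000e+00,
         1.00000000e+00]])}
```

View pics/a_top.png

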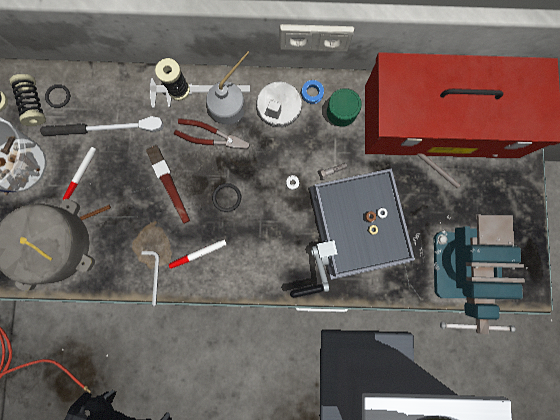

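View pics/a_side.png

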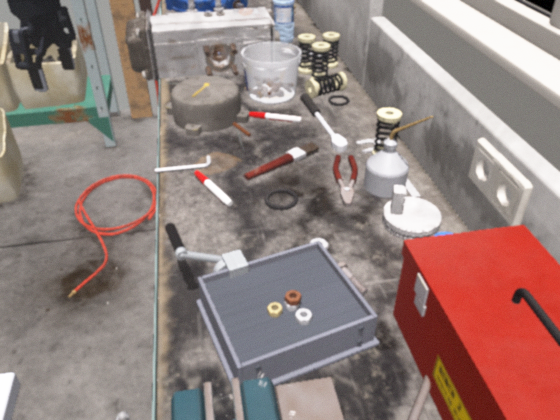

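View pics/a_wrist.png

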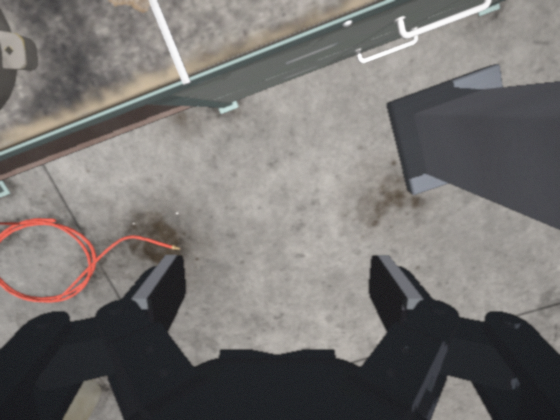

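```bash
cat > h.py <<'E'
import numpy as np, cv2
from scipy.spatial.transform import Rotation as R
def ray(m,uv,pose=None):
    P=m["pose"] if pose is None else pose
    d=np.array([(uv[0]-m["cx"])/m["fx"],-(uv[1]-m["cy"])/m["fy"],-1.])
    return P[:3,3],P[:3,:3]@d
def onz(m,uv,z,pose=None):
    o,d=ray(m,uv,pose); return o+d*(z-o[2])/d[2]
def proj(m,p,pose=None):
    P=m["pose"] if pose is None else pose
    q=P[:3,:3].T@(np.asarray(p)-P[:3,3]); return np.array([m["cx"]+m["fx"]*q[0]/-q[2], m["cy"]-m["fy"]*q[1]/-q[2]])
E
python3 - <<'E'
import cv2
i=cv2.imread("pics/a_top.png")
cv2.imwrite("pics/a_topz.png",cv2.resize(i[160:310,270:430],None,fx=4,fy=4,interpolation=cv2.INTER_CUBIC)[:600])
i=cv2.imread("pics/a_side.png")
cv2.imwrite("pics/a_sidez.png",cv2.resize(i[220:390,150:390],None,fx=3.3,fy=3.3,interpolation=cv2.INTER_CUBIC)[:600])
E
```

```text
(no output)
```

View pics/a_topz.png

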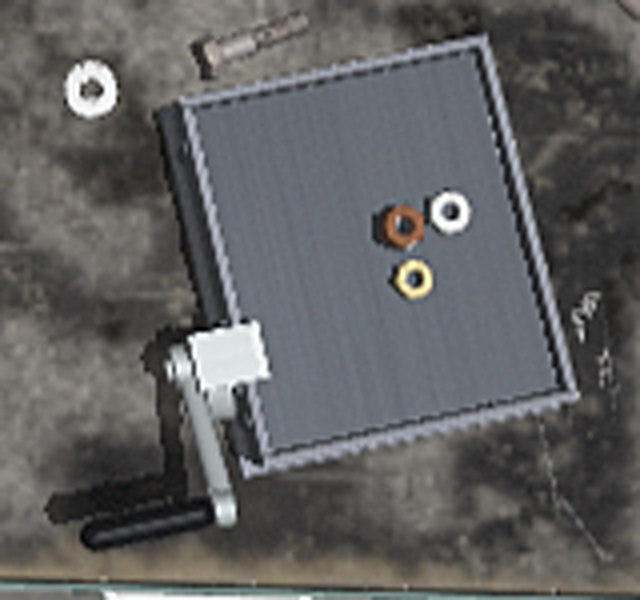

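View pics/a_sidez.png

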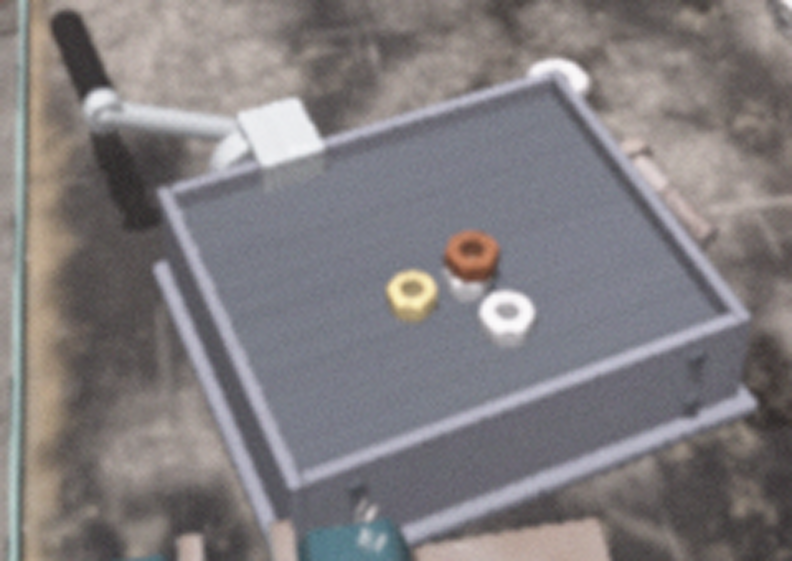

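```bash
python3 - <<'E'
from h import *
from cell import imaging,kin,arm
mt=imaging.camera_model("top");ms=imaging.camera_model("side")
T=[(183,100),(487,38),(577,398),(248,472)] # TL TR BR BL outer
tp=np.array([onz(mt,(270+u/4,160+v/4),0.06)[:2] for u,v in T])
S=[(160,192),(555,73),(748,317),(295,486)] # BL, TL, TR, BR
sp=np.array([onz(ms,(150+u/3.3,220+v/3.3),0.06)[:2] for u,v in S])[[1,2,3,0]]
mod=np.array([(101,86),(101,-86),(-101,-86),(-101,86)])/1000
for p in (tp,sp):
    c=p.mean(0);q=p-c
    z=((q[:,0]+1j*q[:,1])*np.conj(mod[:,0]+1j*mod[:,1])).sum();yaw=np.angle(z)
    Rm=np.array([[np.cos(yaw),-np.sin(yaw)],[np.sin(yaw),np.cos(yaw)]])
    print(c,yaw,np.abs(z)/(mod**2).sum(),(q-mod@Rm.T)*1000)
# nuts by colour
top=cv2.imread("pics/a_top.png");side=cv2.imread("pics/a_side.png")
def find(img,box):
    x0,y0,x1,y1=box; c=img[y0:y1,x0:x1]; h=cv2.cvtColor(c,cv2.COLOR_BGR2HSV)
    ms={'brown':((0,90,60),(16,255,255)),'gold':((17,60,100),(32,255,255)),'white':((0,0,175),(180,40,255))}
    for k,(lo,hi) in ms.items():
        m=cv2.inRange(h,np.array(lo),np.array(hi)); m=cv2.morphologyEx(m,cv2.MORPH_CLOSE,np.ones((3,3)))
        cs,_=cv2.findContours(m,cv2.RETR_EXTERNAL,2)
        for q in cs:
            if cv2.contourArea(q)>15:
                b=cv2.boundingRect(q); yield k,cv2.contourArea(q),b[0]+x0+(b[2]-1)/2,b[1]+y0+(b[3]-1)/2,b[2:]
for n,img,m,box in(("top",top,mt,(345,195,400,245)),("side",side,ms,(255,280,320,330))):
    for r in find(img,box):
        print(n,r,onz(m,r[2:4],0.07 if r[0]=='brown' else 0.06))
E
```

```text
[0.52203364 0.17260133] 0.22356576235162864 0.997022722248744 [[-1.59759972 -2.960114  ]
 [-0.54660057  0.10348788]
 [ 3.63134658 -1.43359979]
 [-1.48714629  4.29022591]]
[0.52374523 0.16898078] 0.24278223645203142 0.9751387799991588 [[-2.42896642 -3.67367773]
 [-2.02864288  1.45343224]
 [ 2.19026325  3.18711431]
 [ 2.26734606 -0.96686882]]
top ('brown', 66.5, 370.5, 216.0, (10, 11)) [0.53483819 0.15977222 0.07      ]
top ('gold', 53.5, 373.0, 229.5, (9, 10)) [0.50723061 0.1521948  0.06      ]
top ('white', 60.5, 382.0, 212.5, (9, 10)) [0.54427098 0.13283742 0.06      ]
side ('brown', 158.5, 292.5, 297.0, (16, 15)) [0.53349947 0.15678417 0.07      ]
side ('gold', 146.5, 274.0, 309.5, (15, 14)) [0.50596373 0.14793181 0.06      ]
side ('white', 191.0, 298.5, 313.0, (26, 19)) [0.53768982 0.13572458 0.06      ]
```

```bash
cat >> h.py <<'E'
def ori(a,tilt=0):
    M=np.array([[0,np.cos(a),np.sin(a)],[0,np.sin(a),-np.cos(a)],[-1,0,0]])
    return R.from_matrix(M).as_rotvec()
def wpose(m,o):
    T=np.eye(4);T[:3,:3]=R.from_rotvec(o["tool_rot"]).as_matrix();T[:3,3]=o["eef_pos"];return T@m["hand_eye"]
E
python3 - <<'E'
from h import *
from cell import imaging,kin,arm
for a in (0.3,0.3-np.pi,0.3+np.pi,0.3+np.pi/3,0.3-2*np.pi/3,.3-np.pi/3,.3+2*np.pi/3): print(a,kin.solve_ik([0.52,0.15,0.22],ori(a)))
arm.move_to([0.52,0.15,0.22],ori(0.3)); arm.dwell(.2)
o=arm.get_obs();cv2.imwrite("pics/b_w.png",imaging.camera("wrist")[:,:,::-1]);np.savez("b.npz",p=o["eef_pos"],r=o["tool_rot"])
print(o["time_s"],o["eef_pos"],o["joint_pos"])
E
```

```text
0.3 [ 0.65240956 -0.11390444 -0.03585753  0.         -1.64884324  2.78918309]
-2.8415926535897933 [ 0.65240956 -0.11390444 -0.03585753  0.         -1.64884324 -0.35240956]
3.441592653589793 [ 0.65240956 -0.11390444 -0.03585753  0.         -1.64884324 -0.35240956]
1.3471975511965977 [ 0.65240956 -0.11390444 -0.03585753  0.         -1.64884324 -2.44680467]
-1.7943951023931952 [ 0.65240956 -0.11390444 -0.03585753  0.         -1.64884324  0.69478799]
-0.7471975511965976 [ 0.65240956 -0.11390444 -0.03585753  0.         -1.64884324  1.74198554]
2.394395102393195 [ 0.65240956 -0.11390444 -0.03585753  0.         -1.64884324 -1.39960711]
2.9833 [0.51993779 0.15024839 0.21996639] [ 6.52859781e-01 -1.13811234e-01 -3.58254353e-02 -2.16774305e-05
 -1.64885439e+00  2.78903776e+00]
```

View pics/b_w.png

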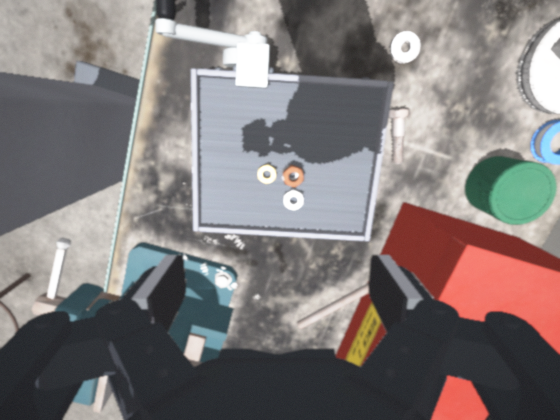

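```bash
python3 - <<'E'
import cv2
i=cv2.imread("pics/b_w.png")
cv2.imwrite("pics/b_z.png",cv2.resize(i[20:250,140:440],None,fx=2.6,fy=2.6,interpolation=cv2.INTER_CUBIC))
cv2.imwrite("pics/b_zn.png",cv2.resize(i[155:220,245:325],None,fx=9,fy=9,interpolation=cv2.INTER_CUBIC))
E
```

```text
(no output)
```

View pics/b_z.png

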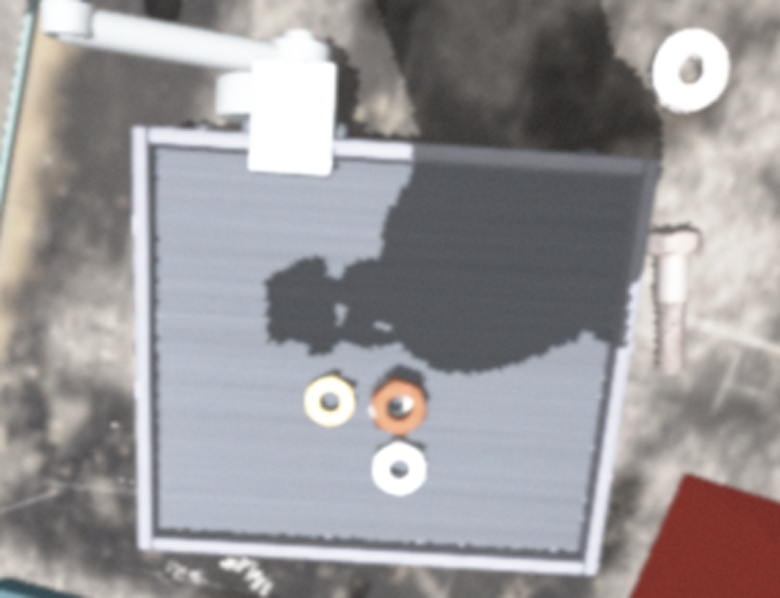

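View pics/b_zn.png

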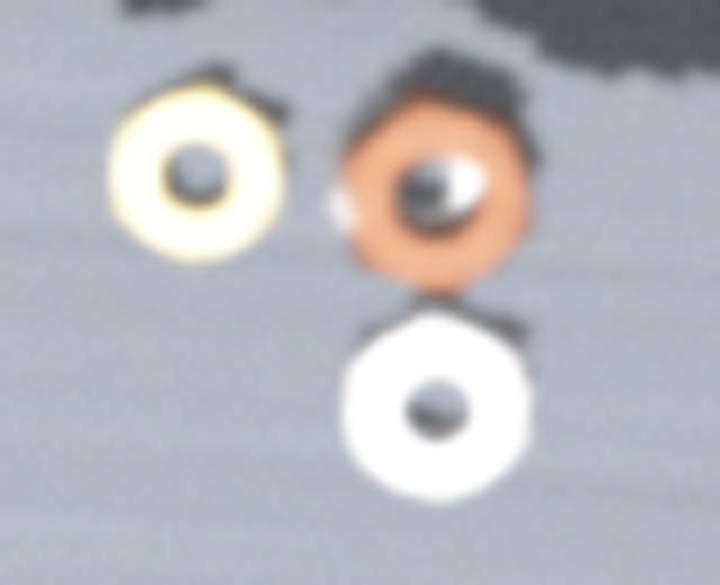

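```bash
python3 - <<'E'
from h import *
from cell import imaging
b=np.load("b.npz");m=imaging.camera_model("wrist");P=wpose(m,{"tool_rot":b["r"],"eef_pos":b["p"]})
f=lambda u,v,z:onz(m,(245-.44+u/9,155-.44+v/9),z,P)
d=f(437,194,.07);g=f(197,175,.06);c=f(437,407,.06)
print("d",d,"b",g,"c",c)
# outer corners: BL, TL, TR, BR (tray far-left etc)
S=[(133,127),(657,161),(597,574),(140,548)]
p=np.array([onz(m,(140+u/2.6-.3,20+v/2.6-.3),.06,P)[:2] for u,v in S])
mod=np.array([(-101,86),(101,86),(101,-86),(-101,-86)])/1000
cc=p.mean(0);q=p-cc
z=((q[:,0]+1j*q[:,1])*np.conj(mod[:,0]+1j*mod[:,1])).sum();yaw=np.angle(z)
Rm=np.array([[np.cos(yaw),-np.sin(yaw)],[np.sin(yaw),np.cos(yaw)]])
print(cc,yaw,abs(z)/(mod**2).sum(),(q-mod@Rm.T)*1000)
for n in(d,g,c): print((n[:2]-cc)@Rm)
ang=lambda v:np.arctan2(v[1],v[0])
print(ang(d-g),ang(d-c)-np.pi/2)
for y in (-.15,0,.15): pass
E
```

```text
d [0.53370769 0.16136117 0.07      ] b [0.50672523 0.15325163 0.06      ] c [0.54305488 0.1343742  0.06      ]
[0.52320284 0.17292232] 0.24293993368998643 0.9897714131462534 [[ 1.3053217  -0.36241241]
 [-1.40965462 -1.43840452]
 [-0.51652018  0.49217075]
 [ 0.6208531   1.30864617]]
[ 0.00741526 -0.01374868]
[-0.02072567 -0.01512925]
[ 0.00999605 -0.04219171]
0.2919599159680735 0.3334278375420343
```

```bash
cat >> h.py <<'E'
TC=np.array([0.5230,0.1725]);TY=0.242
TR=np.array([[np.cos(TY),-np.sin(TY)],[np.sin(TY),np.cos(TY)]])
def tw(x,y): return TC+TR@np.array([x,y])/1000
def wt(p): return TR.T@(np.asarray(p)[:2]-TC)*1000
E
python3 - <<'E'
from h import *
from cell import imaging,kin,arm,jaws
def L(xy,z,s=.2,**k): return arm.line_to([xy[0],xy[1],z],speed=s,**k)
d=[.5339,.1605]
a=.31
arm.move_to([*d,.10],ori(a)); L(d,.062,.1)
jaws.grab();o=arm.get_obs();print(o["time_s"],o["finger_gap"],o["eef_pos"],o["wrist_force"])
L(d,.10);t=tw(33,42);L(t,.10);print(L(t,.0525,.08,force_limit=8))
print(arm.get_obs()["eef_pos"],arm.get_obs()["finger_gap"]);jaws.ungrasp();L(t,.12);L(tw(0,0),.22);arm.dwell(.2)
o=arm.get_obs();print(o["time_s"])
cv2.imwrite("pics/c_w.png",imaging.camera("wrist")[:,:,::-1]);np.savez("c.npz",p=o["eef_pos"],r=o["tool_rot"])
i=cv2.imread("pics/c_w.png")
cv2.imwrite("pics/c_z.png",cv2.resize(i[50:250,170:400],None,fx=3,fy=3,interpolation=cv2.INTER_CUBIC))
E
```

```text
4.8917 -0.0004125043549295622 [0.53389765 0.16050649 0.0619849 ] [-0.07369267  0.3914376   0.07890458]
False
[0.54525269 0.22122549 0.05286991] 9.22933836998926e-05
8.625
```

View pics/c_z.png

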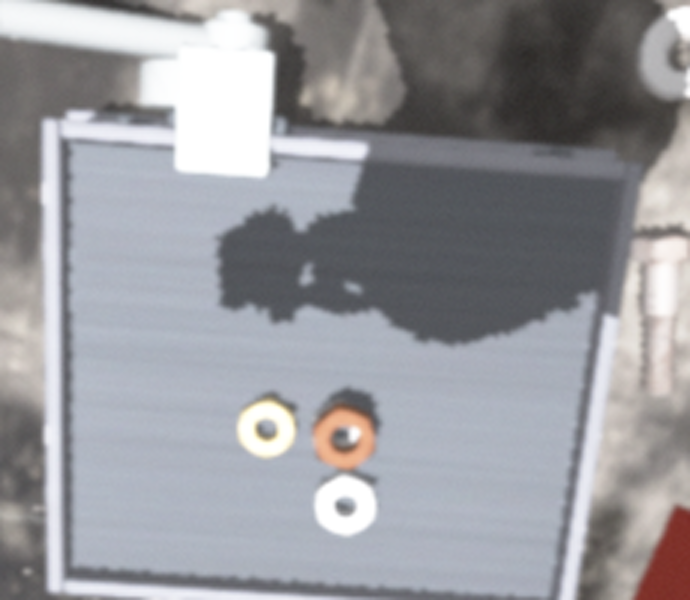

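```bash
python3 - <<'E'
from h import *
from cell import imaging,kin,arm,jaws
d=[.5339,.1605]
arm.line_to([*d,.09],speed=.25)
jaws.grab();arm.dwell(.1);o=arm.get_obs();print(o["time_s"],o["finger_gap"],o["eef_pos"],o["wrist_force"])
cv2.imwrite("pics/d_w.png",imaging.camera("wrist")[:,:,::-1]);cv2.imwrite("pics/d_s.png",cv2.resize(imaging.camera("side")[180:390,150:390,::-1],None,fx=2.8,fy=2.8))
m=imaging.camera_model("wrist"); P=wpose(m,o)
print(proj(m,o["eef_pos"],P),proj(m,[*d,.07],P))
E
```

```text
10.2167 -9.423994730289333e-05 [0.53388202 0.16049101 0.08995501] [ 0.40595493 -0.73629831  0.48047732]
[277.66048837 238.23450231] [277.62732744 226.18420464]
```

View pics/d_w.png

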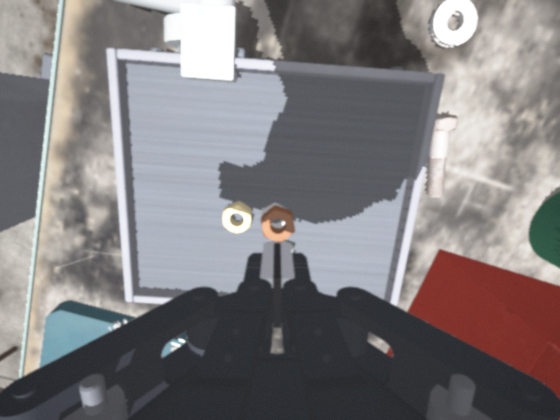

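View pics/d_s.png

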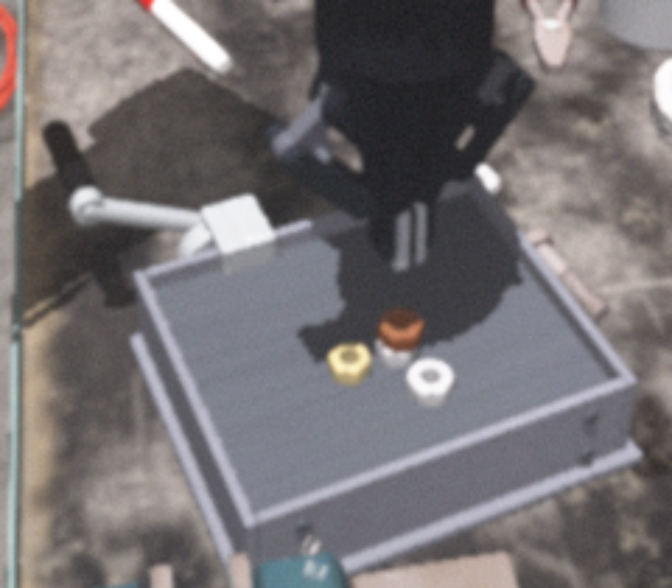

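```bash
python3 - <<'E'
from h import *
from cell import imaging
m=imaging.camera_model("side")
for z in(.07,.08,.09,.1,.11,.12):print(z,proj(m,[.5339,.1605,z]))
w=imaging.camera_model("wrist");H=w["hand_eye"]
for p in [(0,0,0),(-.01,0,0),(-.02,0,0),(0,0,.011),(0,0,-.011)]:print(p,proj(w,p,H))
E
```

```text
0.07 [292.25325953 294.99519664]
0.08 [292.33020135 289.95584283]
0.09 [292.4084777  284.82908333]
0.1 [292.4881236  279.61262421]
0.11 [292.56917531 274.30409057]
0.12 [292.65167039 268.90102292]
(0, 0, 0) [277.66048837 238.23450231]
(-0.01, 0, 0) [277.69917579 245.27031661]
(-0.02, 0, 0) [277.74238925 253.1292516 ]
(0, 0, 0.011) [277.62887536 255.27797497]
(0, 0, -0.011) [277.69319105 220.60355952]
```

```bash
python3 - <<'E'
from h import *
from cell import imaging,kin,arm,jaws
t=tw(33,42)
arm.line_to([*t,.09],speed=.25);arm.line_to([*t,.06],speed=.1)
print(arm.line_to([*t,.022],speed=.03,force_limit=4))
o=arm.get_obs();print(o["time_s"],o["eef_pos"],o["wrist_force"])
cv2.imwrite("pics/e_s.png",cv2.resize(imaging.camera("side")[180:390,150:390,::-1],None,fx=2.8,fy=2.8))
arm.line_to([*t,.09],speed=.2)
E
```

```text
True
12.3583 [0.54482963 0.22108889 0.02260177] [-1.4493687   0.969291    4.29669168]
```

View pics/e_s.png

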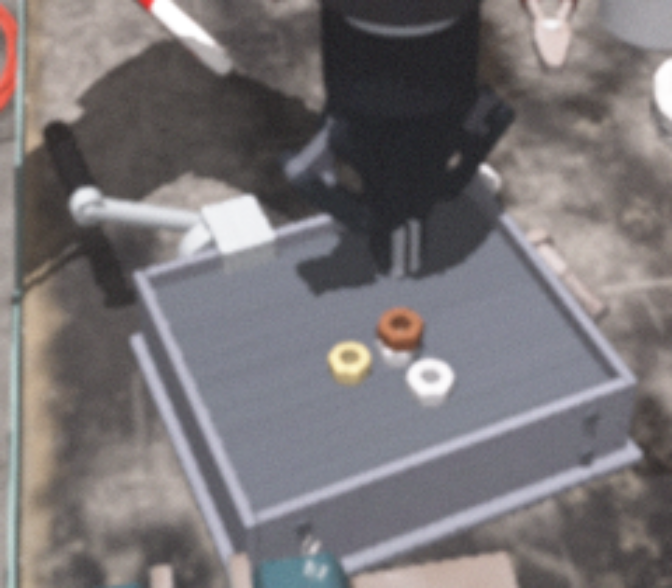

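```bash
python3 - <<'E'
from h import *
from cell import imaging,kin,arm,jaws
w=imaging.camera_model("wrist");H=w["hand_eye"]
for p in [(-.02,0,-.011),(-.025,0,-.011),(-.03,0,-.011),(-.025,0,-.015)]:print(p,proj(w,p,H))
m=imaging.camera_model("side");print(proj(m,[.5448,.2211,.05]))
d=[.5339,.1605]
jaws.ungrasp();arm.line_to([*d,.085],speed=.25);arm.line_to([*d,.035],speed=.12)
jaws.grab();o=arm.get_obs();print(o["time_s"],o["finger_gap"],o["eef_pos"],o["wrist_force"])
cv2.imwrite("pics/f_s.png",cv2.resize(imaging.camera("side")[180:390,150:390,::-1],None,fx=2.8,fy=2.8))
cv2.imwrite("pics/f_w.png",imaging.camera("wrist")[:,:,::-1])
E
```

```text
(-0.02, 0, -0.011) [277.77982922 233.68303809]
(-0.025, 0, -0.011) [277.80500546 237.45536931]
(-0.03, 0, -0.011) [277.83177797 241.46688191]
(-0.025, 0, -0.015) [277.8198829  229.99952076]
[291.26916045 273.83513084]
15.2667 0.018961127790999708 [0.53415337 0.16054794 0.03553106] [-0.46833128  0.19024059  1.87183261]
```

View pics/f_s.png

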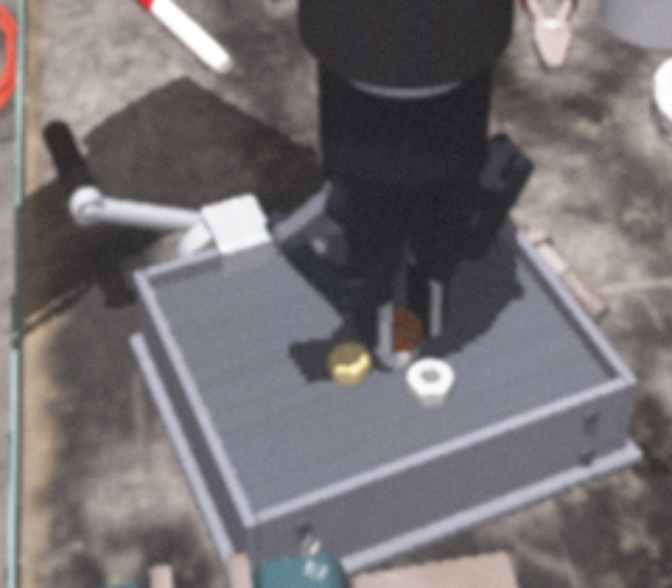

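View pics/f_w.png

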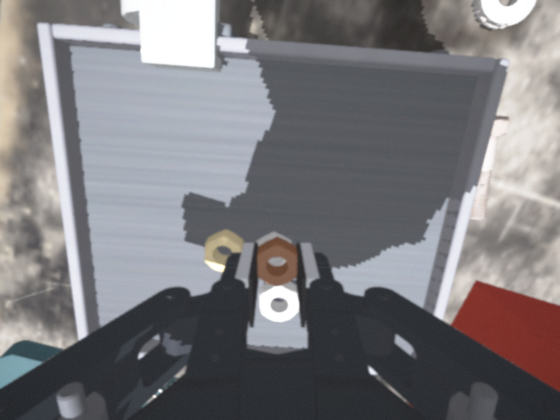

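```bash
python3 - <<'E'
from h import *
from cell import imaging,kin,arm,jaws
d=[.5339,.1605]
arm.line_to([*d,.075],speed=.15)
o=arm.get_obs();print(o["time_s"],o["finger_gap"],o["eef_pos"],o["wrist_force"])
cv2.imwrite("pics/g_s.png",cv2.resize(imaging.camera("side")[180:390,150:390,::-1],None,fx=2.8,fy=2.8))
E
```

```text
15.7833 0.0190000531907931 [0.53396049 0.16075593 0.0751732 ] [-0.2640396  -0.47590048 -0.94206644]
```

View pics/g_s.png

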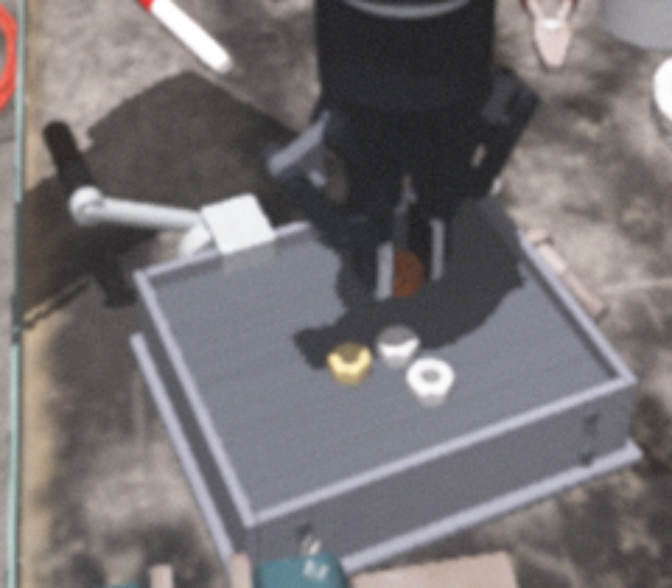

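```bash
python3 - <<'E'
from h import *
from cell import imaging,kin,arm,jaws
t=tw(33,42)
arm.line_to([*t,.07],speed=.2);arm.line_to([*t,.035],speed=.12);print(arm.line_to([*t,.0250],speed=.04,force_limit=4))
o=arm.get_obs();print(o["time_s"],o["finger_gap"],o["eef_pos"],o["wrist_force"])
jaws.ungrasp();arm.line_to([*t,.06],speed=.2);
p=TC+[.01,-.01];arm.line_to([*p,.20],speed=.3);arm.dwell(.15);o=arm.get_obs();print(o["time_s"])
cv2.imwrite("pics/h_w.png",imaging.camera("wrist")[:,:,::-1]);np.savez("h.npz",p=o["eef_pos"],r=o["tool_rot"])
i=cv2.imread("pics/h_w.png")
cv2.imwrite("pics/h_z.png",cv2.resize(i[50:250,170:400],None,fx=3,fy=3,interpolation=cv2.INTER_CUBIC))
E
```

```text
True
17.075 0.018702474059996147 [0.54536347 0.22143906 0.02499496] [-1.61274531 -0.10119568  4.72898731]
18.875
```

View pics/h_z.png

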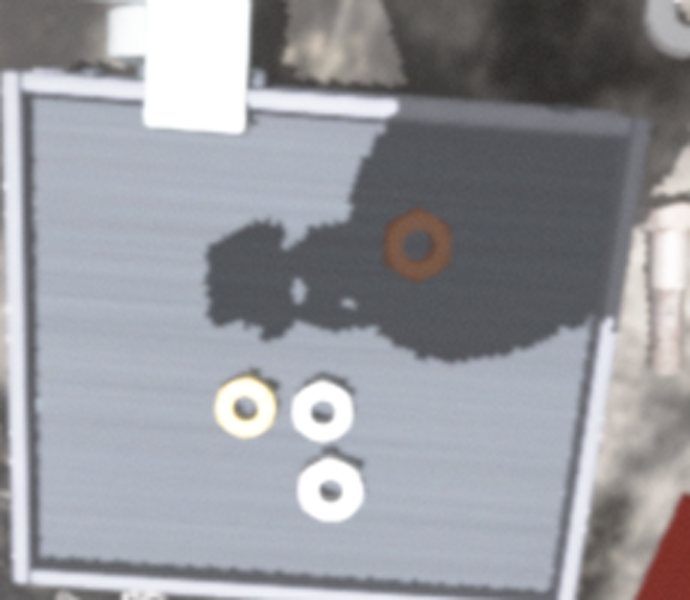

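```bash
python3 - <<'E'
from h import *
from cell import imaging,kin,arm,jaws
b=np.load("h.npz");m=imaging.camera_model("wrist");P=wpose(m,{"tool_rot":b["r"],"eef_pos":b["p"]})
N={}
for k,u,v in(("d",417,245),("c",330,489),("a",323,410),("b",246,407)):
    N[k]=onz(m,(170+u/3-.33,50+v/3-.33),.06,P)[:2];print(k,N[k],wt(N[k]))
c=N["c"];a=.31;t=tw(15,-57)
arm.line_to([*c,.075],speed=.3);arm.line_to([*c,.0255],speed=.12);jaws.grab()
o=arm.get_obs();print(o["time_s"],o["finger_gap"],o["eef_pos"],o["wrist_force"])
arm.line_to([*c,.040],speed=.12);arm.line_to([*t,.040],speed=.1);print(arm.line_to([*t,.0250],speed=.05,force_limit=4))
o=arm.get_obs();print(o["time_s"],o["finger_gap"],o["eef_pos"])
jaws.ungrasp();arm.line_to([*t,.07],speed=.2)
a2=.31-2*np.pi/3
n=np.array([-np.sin(a2),np.cos(a2)]); s=np.sign(n@(N["a"]-N["b"])); q=N["b"]-s*n*.004
arm.move_to([*q,.08],ori(a2)); arm.line_to([*q,.0255],speed=.12);
jaws.grab();o=arm.get_obs();print(o["time_s"],o["finger_gap"],o["eef_pos"],o["wrist_force"])
t=tw(-48,-8)-s*n*.004
arm.line_to([*q,.040],speed=.12);arm.line_to([*t,.040],speed=.12);print(arm.line_to([*t,.0250],speed=.05,force_limit=4))
jaws.ungrasp();arm.line_to([*t,.07],speed=.2);p=TC+[-.01,.0];arm.line_to([*p,.20],speed=.3);arm.dwell(.15)
o=arm.get_obs();print(o["time_s"])
cv2.imwrite("pics/i_w.png",imaging.camera("wrist")[:,:,::-1]);np.savez("i.npz",p=o["eef_pos"],r=o["tool_rot"])
cv2.imwrite("pics/i_s.png",cv2.resize(imaging.camera("side")[180:390,150:390,::-1],None,fx=2.8,fy=2.8))
E
```

```text
d [0.54408271 0.22173755] [32.26789814 42.75043672]
c [0.54295088 0.1345436 ] [ 10.27346858 -41.63149783]
a [0.53201867 0.16057826] [  5.89888556 -13.73562633]
b [0.50692242 0.15356212] [-20.14745034 -14.53313049]
20.675 0.018764610916835983 [0.54316447 0.1345928  0.02595316] [-1.45287689  0.66915428  2.9390229 ]
True
21.5917 0.019063511118436332 [0.55145297 0.12104498 0.02592743]
25.775 0.021260469952965714 [0.50339833 0.15450409 0.02625258] [-0.92667855 -0.40282116  4.96979126]
True
28.5417
```

View pics/i_w.png

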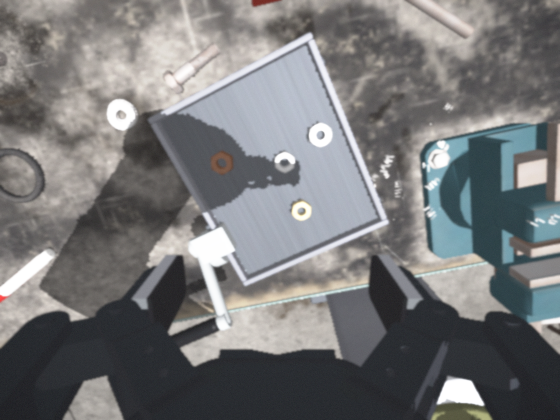

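View pics/i_s.png

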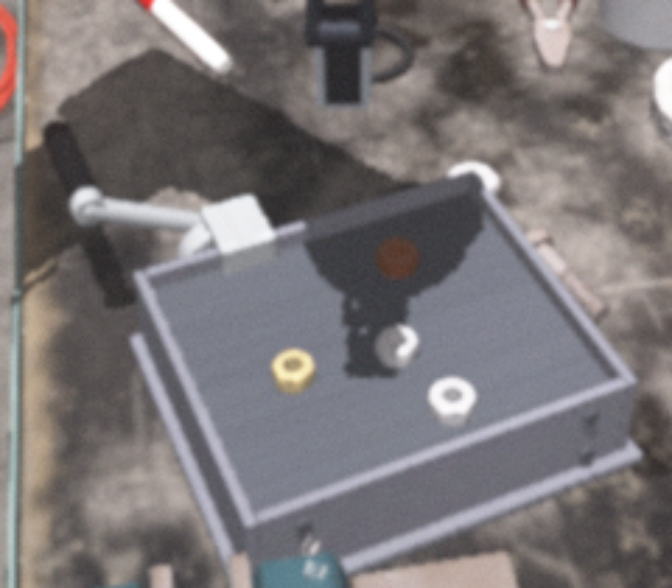

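```bash
cat >> h.py <<'E'
def grip(th): 
    f=th+np.pi/6
    xy=tw(-40-85*np.cos(f),153); return np.array([*xy,.045+.085*np.sin(f)])
E
python3 - <<'E'
from h import *
from cell import imaging,kin,arm,jaws
b=np.load("i.npz");m=imaging.camera_model("wrist");P=wpose(m,{"tool_rot":b["r"],"eef_pos":b["p"]})
N={k:onz(m,uv,.06,P)[:2] for k,uv in dict(c=(320,134),a=(284.5,161),d=(222,162),b=(301,210)).items()}
for k in N: print(k,wt(N[k]),[int(np.linalg.norm(N[k]-N[j])*1000) for j in N])
mt=imaging.camera_model("top");ms=imaging.camera_model("side")
g=grip(0);dy=TR@np.array([0,.001]);e=lambda s:[*(g[:2]+dy*s),g[2]]
print(g)
for s in(35,0,-28):
    u=proj(mt,e(s));v=proj(ms,e(s));print(s,(u-[270,160])*4,(v-[150,180])*2.8,proj(m,e(s),P))
for th in np.linspace(0,2.09,9):
    print(kin.solve_ik(grip(th)-[0,0,.04],ori(TY-np.pi)))
E
```

```text
c [ 15.29226735 -57.44882848] [0, 43, 100, 79]
a [  6.73813229 -15.21630862] [43, 0, 62, 54]
d [33.09121102 40.95666475] [100, 62, 0, 94]
b [-46.84572618  -8.51360854] [79, 54, 94, 0]
[0.37603277 0.29381511 0.0875    ]
35 [ 76.78940582 540.60119216] [ 50.53487134 123.56727918] [164.53698347 345.85939369]
0 [144.57401274 525.47622704] [ 66.52446449 160.47719942] [192.37649948 333.98492143]
-28 [198.63524021 513.4133972 ] [ 80.09052675 191.79271015] [215.17319312 324.26137932]
[ 1.08766341 -0.26220077 -0.47867192  0.         -1.35432517 -0.84566341]
[ 1.06505705 -0.23529727 -0.42413935  0.         -1.38195424 -0.82305705]
[ 1.03726356 -0.19497051 -0.36528459  0.         -1.40048224 -0.79526356]
[ 1.00706054 -0.14520501 -0.30607982  0.         -1.40992152 -0.76506054]
[ 0.97698109 -0.09001257 -0.25025725  0.         -1.41055164 -0.73498109]
[ 0.94906704 -0.03317321 -0.20120284  0.         -1.4027667  -0.70706704]
[ 0.92480533  0.02189563 -0.16185758  0.         -1.38704312 -0.68280533]
[ 0.90518654  0.0722119  -0.13459651  0.         -1.36398791 -0.66318654]
[ 0.89081754  0.1152777  -0.12108958  0.         -1.33442905 -0.64881754]
```

```bash
python3 - <<'E'
from h import *
from cell import imaging,kin,arm,jaws
g=grip(0)
arm.line_to([*TC,.22],speed=.3)
arm.move_to([g[0],g[1],.15],ori(TY-np.pi));arm.line_to(g-[0,0,.04],speed=.12)
o=arm.get_obs();print(o["time_s"],o["eef_pos"],o["wrist_force"])
jaws.grab();o=arm.get_obs();print(o["time_s"],o["finger_gap"],o["eef_pos"],o["wrist_force"])
cv2.imwrite("pics/j_s.png",cv2.resize(imaging.camera("side")[180:390,130:370,::-1],None,fx=2.8,fy=2.8))
cv2.imwrite("pics/j_w.png",imaging.camera("wrist")[:,:,::-1])
E
```

```text
31.25 [0.37646858 0.29424392 0.04845584] [-0.1593726   0.92701942  0.55292373]
31.9083 0.013836240770310697 [0.37720235 0.29417969 0.0479508 ] [ 5.66393541  0.93290518 -1.91940181]
```

View pics/j_s.png

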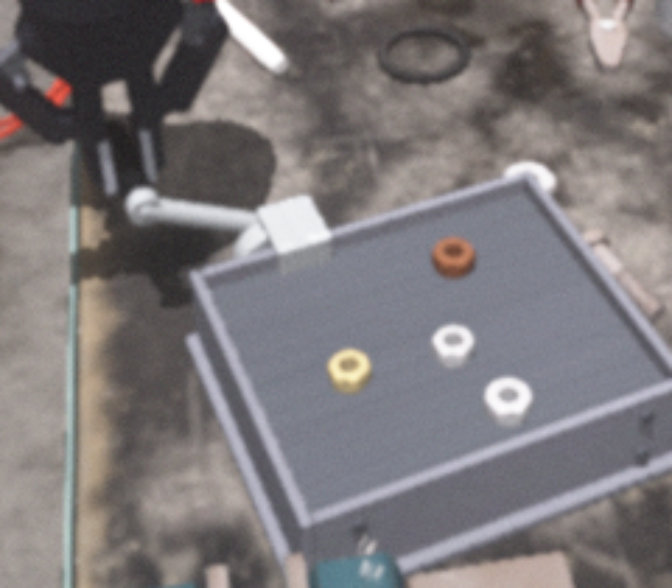

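View pics/j_w.png

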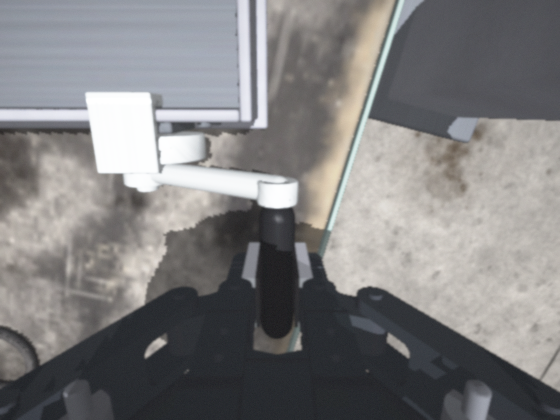

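```bash
python3 - <<'E'
from h import *
from cell import imaging,kin,arm,jaws
off=np.array([0,0,-.04])
for th in np.linspace(0,2.09,13)[1:]:
    arm.line_to(grip(th)+off,speed=.08)
    o=arm.get_obs();print(round(th,2),round(o["time_s"],2),round(o["finger_gap"],4),(o["eef_pos"]-grip(th)-off).round(4),o["wrist_force"].round(1),o["moment"].round(2))
    if np.linalg.norm(o["wrist_force"])>45: break
cv2.imwrite("pics/k_s.png",cv2.resize(imaging.camera("side")[180:390,130:370,::-1],None,fx=2.8,fy=2.8))
cv2.imwrite("pics/k_w.png",imaging.camera("wrist")[:,:,::-1])
cv2.imwrite("pics/k_t.png",cv2.resize(imaging.camera("top")[160:310,270:430,::-1],None,fx=4,fy=4))
E
```

```text
0.17 32.34 0.0138 [-0.0009 -0.0002 -0.0011] [-3.1  2.2 -6.3] [ 0.51  1.32 -0.07]
0.35 32.67 0.0137 [-0.002  -0.0006 -0.0004] [-13.2  -0.8   1.5] [-0.28  4.58 -0.08]
0.52 33.01 0.0135 [-0.001  -0.0002  0.0025] [-15.2  -2.3  11.9] [-1.12  5.59 -0.05]
0.7 33.34 0.0138 [-0.0005 -0.0001  0.0044] [-17.9  -3.8  18.6] [-1.58  6.68 -0.08]
0.87 33.67 0.0135 [0.0009 0.0001 0.0042] [-9.  -3.  13.6] [-0.96  3.51 -0.07]
1.04 34.01 0.0135 [0.0015 0.0002 0.0045] [-7.  -2.2 12.9] [-0.9   2.68 -0.08]
1.22 34.34 0.0135 [ 0.0009 -0.0001  0.0035] [-7.5 -2.4 10.2] [-0.77  2.81  0.01]
1.39 34.67 0.0138 [0.0023 0.0002 0.0038] [-1.5 -0.9  7.1] [-0.46  0.44 -0.02]
1.57 35.01 0.0136 [ 0.0016 -0.      0.003 ] [-3.2 -1.5  6.6] [-0.51  1.14 -0.03]
1.74 35.34 0.0138 [0.0019 0.0001 0.0031] [-0.8 -0.8  5.4] [-0.4   0.52 -0.13]
1.92 35.67 0.014 [0.0022 0.0001 0.003 ] [ 0.1 -1.1  4.8] [-0.48 -0.06 -0.09]
2.09 36.01 0.0131 [ 0.0017 -0.0001  0.0024] [-1.9 -1.9  5.3] [-0.62  0.35  0.05]
```

View pics/k_s.png

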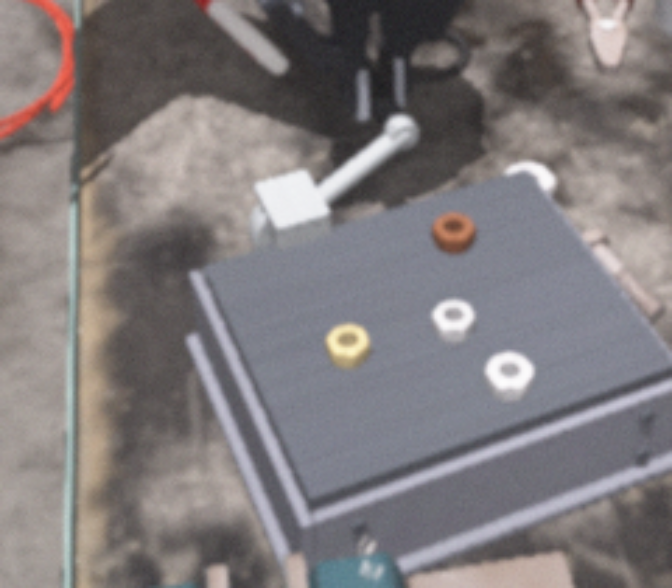

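View pics/k_w.png

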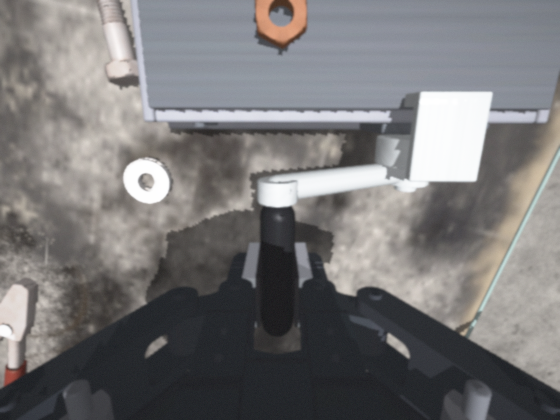

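```bash
python3 - <<'E'
from h import *
from cell import imaging,kin,arm,jaws
arm.dwell(.3)
o=arm.get_obs();s=np.array([0.37720235,0.29417969])
print(o["time_s"],TR.T@(o["eef_pos"][:2]-s)*1000,o["eef_pos"]-grip(2.09)+[0,0,.04],o["wrist_force"],o["finger_gap"])
ms=imaging.camera_model("side")
im=imaging.camera("side");cv2.imwrite("pics/l_s.png",im[:,:,::-1])
def rows(img):
    h=cv2.cvtColor(img[230:330,220:340],cv2.COLOR_BGR2HSV);r={}
    for k,(lo,hi) in {'d':((0,90,50),(14,255,255)),'b':((17,60,90),(34,255,255))}.items():
        m=cv2.inRange(h,np.array(lo),np.array(hi));M=cv2.moments(m,True);r[k]=(M['m10']/M['m00']+220,M['m01']/M['m00']+230,M['m00'])
    return r
j=cv2.imread("pics/j_s.png"); small=cv2.resize(j,(240,210),interpolation=cv2.INTER_AREA)
full=np.zeros((420,560,3),np.uint8);full[180:390,130:370]=small
print(rows(full),rows(cv2.imread("pics/l_s.png")))
for k,t in (("d",(33,42)),("b",(-47,-8))):
    p=tw(*t);print(k,[proj(ms,[*p,.055+r])[1].round(2) for r in(0,.015,.016,.017,.018)])
E
```

```text
36.4583 [147.30492754  -0.58964658] [ 0.00157118 -0.00014363  0.00261321] [-1.67609584 -2.01784168  5.34112391] 0.013662162901985048
{'d': (291.4931506849315, 271.3767123287671, 146.0), 'b': (254.56462585034012, 312.16326530612247, 147.0)} {'d': (291.56, 262.61333333333334, 150.0), 'b': (253.8523489932886, 303.1677852348993, 149.0)}
d [np.float64(271.39), np.float64(264.1), np.float64(263.61), np.float64(263.12), np.float64(262.62)]
b [np.float64(311.63), np.float64(304.2), np.float64(303.7), np.float64(303.2), np.float64(302.7)]
```

```bash
python3 - <<'E'
from cell import arm
arm.job_done();print(arm.get_obs()["time_s"])
E
```

```text
the job is handed in; nothing more can be done
the job is handed in; nothing more can be done
```

The four nuts are spread out flat on the tray floor, the floor is at its highest point, and I handed the job in with the gripper still holding the lever. The last clock reading before hand-in was 36.5 s, against the 64 s limit.

**What I did:**
- **Nuts:** I moved nut_d off nut_a, then moved nut_c and nut_b clear. nut_a stayed where it was.
- **Lever:** I gripped the handle and swung it along its arc to 2.09 rad.

**Last checks:**
- **Gaps:** Measured in the wrist picture before the lift, the closest pair is nut_a and nut_c, about 43 mm between centres, which leaves a clear gap of about 20 mm. All four nuts still look flat in the side picture after the lift.
- **Floor height:** In the side view, nut_d rose 8.8 px and nut_b 9.0 px. A rise of 18 mm should give 8.8 and 8.9 px.
- **Lever angle:** The gripper moved 147.3 mm along the tray from the rest grip. The ideal for 2.09 rad is 147.2 mm.
- **Force and bystanders:** The highest wrist force I read during the swing was about 26 N. In the pictures I viewed, the arm did not touch the washers, bolt, ring or pen.

**What disagreed:**
- **Finger length:** My first grasp at nut_d closed above it. The shut fingertips are about 26 mm behind the stated TCP, which I found by touching the floor lightly. I corrected the heights for that.
- **Gripper opening:** The reported opening was about 2 mm too small on the 21 mm nuts and the handle, but about 2 mm too large on nut_b.
- **Lever height:** At the end the tool stood about 2.6 mm above the planned lever position. The handle had slipped slightly in the pads, but the floor-height check shows this made no difference.

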